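# Load the honey jar into the gated lane rack

### The job

Put the honey jar away in the low wooden lane rack: keeping it upright and down at worktop level, push it in through the two sprung gate flaps, and on until it rests snugly against the springy pad of the back stop with the pad pushed in a little, the flaps having swung shut behind it. Then let go and leave it standing there. Press gently, do not ram the stop or knock the rack, and leave the other things where they are.

Things in the scene. Friction and masses are not known exactly. Their poses are not given: they have to be found in the camera images.
- honey_jar_center (a point): Centre (47 mm up) of the honey jar: glass, wide black screw lid, 94 mm tall, body 60 mm across, lid 63 mm across (top 11 mm), about 0.33 kg, upright. Round: yaw means nothing. Grip its top from above, fingertips more than 52 mm up to clear the rack; with fingers at its sides it pivots under push, with one ahead and one behind (along the lane) it does not.
- rack: Low dark-wood lane rack, open above and below (the jar stands on the worktop in it), fixed. Origin on the worktop midway between the gate hinges; y axis runs level into the lane, x across, z up. Side boards 45 mm high, 10 mm thick, inner faces at x = -40, +40 mm, from y = -10 to 215 mm; hinge posts 49 mm high. No force above 18 N on the rack or its parts.
- flap_l (a joint): Gate flap hinged on an upright axis at x = -38, y = 0 mm of the rack: 0 shut, to 1.5 rad as its free edge swings inward (+y) only; sprung shut, 1 to 3 N. Steel, z = 7 to 41 mm, reaching almost to the middle, where it meets the other flap. Both folded back leave a passage 70 mm wide; they shut behind the jar once its centre is past about y = 36 mm.
- flap_r (a joint): The same for the mirror-image flap hinged at x = +38, y = 0 mm of the rack: 0 shut, grows to 1.5 rad inward; sprung shut.
- stop_middle (a point): Fixed point of the rack, in the lane at y = 115, z = 24 mm: middle of the range of the back stop, a 50 mm high wooden block clamped elsewhere each time (not measured) with a black sprung pad (50 mm wide, z = 8 to 40 mm) before it. Free pad face within 30 mm before or beyond this point along y: feel for it. Pad gives 0.8 N per mm for 10 mm, then is hard; a mm or two of it stays in after release.
- pepper_mill: Bystander: wooden pepper mill, 58 mm across, 150 mm tall; origin under its centre.
- mug: Bystander: two-tone mug with handle, 78 mm across, 101 mm tall; origin under its centre.
- garlic: Bystander: garlic bulb, 56 mm; origin under its centre.
- salt_pot: Bystander: round wooden pot with a lid, 92 mm across, 70 mm tall; origin under its centre.
- teaspoon: Bystander: teaspoon, 130 mm long, lying on the worktop; origin under its centre.
Not all that is in view belongs to the job. Leave any blue, pink or purple look-alike of the part that bears honey_jar_center alone.

How it is judged:
By the outcome, as a careful person would: the job done as asked, in the order asked, and still so for the second after the job is handed in, with the robot touching nothing.
It also fails if it takes over 64 s, if anything falls off the work surface, if the arm or the gripper's body presses on something with over 40 N, if the wrist force passes 120 N, or if a joint passes its speed limit or range.

### The arm

A 6-joint arm with a two-finger parallel gripper is mounted at the origin on a cart in front of the work surface, level with it; the furniture and walls round the work are solid. World frame = base frame: x ahead of the robot, y to its left, z up, the work surface at z = 0. Lengths are in m, angles in rad, forces in N, time in s.
With the tool pointing down it reaches from about 0.35 to 0.975 m from the base axis. Payload 4.9 kg.
Tool frame: the origin (TCP) lies on the mounting face of the last link; the fingertips stand 173 mm ahead of it and the grasp point (between the pads) lies 155 mm ahead of it; z points along the fingers, y is the direction in which the jaws open and shut (so a half turn about z gives the same grasp; the last joint's range is limited). The gripper opens to 85 mm and grips with 20 to 120 N. Pads are 22 mm wide; open, the fingers measure 114 mm over their backs; the gripper's body (76 mm by 85 mm) begins 54 mm behind the grasp point. The pads swing forward as they close: fully open they stand 13 mm farther back than shut.
Start: joints at [1.042, 0.053, 1.613, -0, 1.476, -0.119], TCP at [0.249, 0.573, 0.405] pointing down, gripper open.
Joint ranges: [-3.01, 3.01], [-1.01, 2.22], [0.06, 2.58], [-1.02, 4.17], [0.09, 2.62], [-3.14, 3.14]. Speed limits (rad/s): [2.57, 2.57, 3.14, 3.14, 3.14, 3.14].

### API

Orientations are given as a rotation vector (axis times angle).
In Python, from station import ctrl gives the robot as it stands. The module is installed in compiled form; this text tells all that it offers.
- The arm moves only by the tool jog_arm, never from a script. Its argument "steps" is a list of rows, each a list of 2 entries, a list of its own where there are three numbers: the shift along the tool's x, y, z in cm, then the turn, a rotation vector about the tool's x, y, z in degrees. In form: [[[tx, ty, tz], [rx, ry, rz]], ...]. A call has 1 to 8 rows; each row shifts and turns the pose as measured when the row begins, along the tool's axes as they then stand; what a row does not reach is not made up. A row lasts 1/10 s, in which the tool goes at most 50 mm and 8.59 degrees, less where a joint would pass 70% of its speed; a pose out of reach is approached as far as the arm can. A call is refused whole if a number of a shift passes 5 or a number of a turn 8.59, either way. A call with a gripper value outside its range is refused whole. "fingers" is the gripper command: -1 is shut, 1 is fully open, values between are in proportion, set as the call begins (left out, the last holds). The fingers move at their own pace and stop on an object; "grip_force" is the grip in N (left out, the last holds). Time passes only in rows, so rows that do not move let the fingers close. It gives the time, the measured TCP pose, the force and the opening at its end, in the units of the state.
- ctrl.get_obs(): the state, without advancing time (a new reading comes with each control period).
- ctrl.get_image(name): name is "side" or "top"; returns the picture (384x512x3 uint8, red, green, blue); there is no depth.
- ctrl.camera_info(name): a dict with "K" (3x3 intrinsics, pixels), "dist_coeffs" ([k1, k2, p1, p2, k3] as OpenCV has them; the pictures are not rectified), "camera_from_world" (4x4, takes a point from world to camera coordinates). Camera axes: x right, y up, looking along -z (the intrinsics and any distortion apply to the point x, -y, -z); pixel columns grow to the right and rows downward; lengths in m; the calibration is good to about 2 mm. A picture is of the moment at which its call begins. camera_info takes no time and is no camera call.
- ctrl.finish_job(): hands the job in, once; it reports no verdict.
The state is a dict: "t": time; "q": joint angles; "dq": joint speeds; "effort": joint torques, N m; "tool_pos": TCP position; "tool_rot": TCP orientation; "contact_force": force on the tool from outside, world axes, zero at the start; "wrist_torque": the same for the moment, N m; "opening": finger opening in m.
Only numpy, scipy, OpenCV 4.12 (cv2) and the standard library are available. Lean on these libraries where they do the work, as an engineer would, in place of code of your own. Each camera call takes 0.05 s, during which the arm holds its last target.

## Working session

There is one attempt and no reset: what is moved stays moved. The work goes in short steps, Python scripts to look and compute and a tool call to move; the robot and the scene stay as the last step left them, time stands still between calls to the robot, and variables do not carry over. Pictures are saved under pics/ and viewed, and the job is handed in when it is done.

Besides the shell and the picture viewer there is one more tool, called after "Emit:" as name(argument=value, ...) on one line, values as JSON. jog_arm: Moves the arm, as the interface text tells. Its arguments: {"type":"object","properties":{"steps":{"type":"array","items":{"type":"array"}},"fingers":{"type":"number"},"grip_force":{"type":"number"}},"required":["steps"]}

```bash
mkdir -p pics; python3 - <<'E'
from station import ctrl
import cv2
for n in("side","top"):
    im=ctrl.get_image(n); cv2.imwrite(f"pics/{n}0.png",im[:,:,::-1])
    print(ctrl.camera_info(n))
print(ctrl.get_obs())
E
```

```text
{'K': array([[402.93032105,   0.        , 254.13709822],
       [  0.        , 402.93032105, 193.10529739],
       [  0.        ,   0.        ,   1.        ]]), 'dist_coeffs': array([-0.04237128,  0.        ,  0.        ,  0.        ,  0.        ]), 'camera_from_world': array([[-0.99852465, -0.05426059,  0.00207632,  0.42552987],
       [ 0.03344822, -0.58450516,  0.81070028, -0.065294  ],
       [-0.04277545,  0.80957366,  0.58545773, -1.46858929],
       [ 0.        ,  0.        ,  0.        ,  1.        ]])}
{'K': array([[354.61698077,   0.        , 261.44331131],
       [  0.        , 354.61698077, 189.21563177],
       [  0.        ,   0.        ,   1.        ]]), 'dist_coeffs': array([-0.058363,  0.      ,  0.      ,  0.      ,  0.      ]), 'camera_from_world': array([[-1.13297960e-02, -9.99804911e-01, -1.61794914e-02,
        -4.43441226e-04],
       [ 9.96778387e-01, -1.25773711e-02,  7.92127273e-02,
        -4.40160725e-01],
       [-7.94007693e-02, -1.52299033e-02,  9.96726426e-01,
        -1.11839136e+00],
       [ 0.00000000e+00,  0.00000000e+00,  0.00000000e+00,
         1.00000000e+00]])}
{'t': 0.1, 'q': array([ 1.04196823e+00,  5.32889602e-02,  1.61414728e+00,  3.43921960e-06,
        1.47602018e+00, -1.18978717e-01]), 'dq': array([-0.00041999, -0.00183791, -0.00326746, -0.00018344, -0.00170382,
       -0.00067062]), 'effort': array([ 4.49566433e-04, -3.94900811e+01, -3.71364534e+01, -1.33912608e-04,
        3.87507782e-03,  2.58524057e-05]), 'tool_pos': array([0.24890759, 0.57303147, 0.40359245]), 'tool_rot': array([-6.39172335e-01, -3.07527370e+00,  2.77312454e-03]), 'contact_force': array([-0.82484583, -1.30587159, -0.48597088]), 'wrist_torque': array([ 0.00667802,  0.03861854, -0.06634119]), 'opening': 0.08528013881774672}
```

View pics/side0.png

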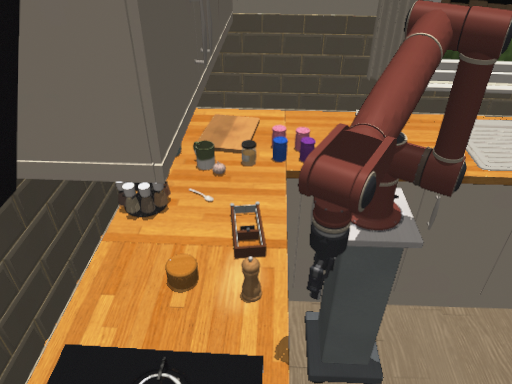

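View pics/top0.png

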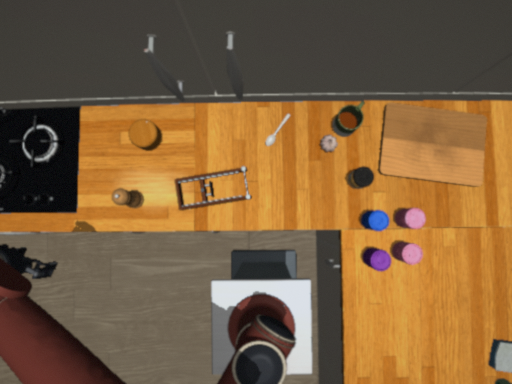

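Honey jar candidates in the top view are (361,177) with a black lid, (376,220) blue, (377,259) purple, and (411,217) and (408,253) pink. The black-lidded one at (361,177), which is side (249,152), fits the description. The rest are coloured look-alikes. I'll confirm it in an enlarged crop.

```bash
python3 - <<'E'
import cv2,numpy as np
t=cv2.imread("pics/top0.png");s=cv2.imread("pics/side0.png")
a=cv2.resize(t[155:220,165:260],(760,520),interpolation=cv2.INTER_CUBIC)
cv2.imwrite("pics/c1.png",a)
b=cv2.resize(s[195:265,220:280],(510,595),interpolation=cv2.INTER_CUBIC)
cv2.imwrite("pics/c2.png",b)
c=cv2.resize(t[155:205,335:390],(440,400),interpolation=cv2.INTER_CUBIC)
d=cv2.resize(s[135:175,230:270],(360,400)[0:1]+(400,),interpolation=cv2.INTER_CUBIC) if 0 else cv2.resize(s[130:180,230:275],(360,400),interpolation=cv2.INTER_CUBIC)
cv2.imwrite("pics/c3.png",np.hstack([c,d]))
E
```

```text
(no output)
```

View pics/c1.png

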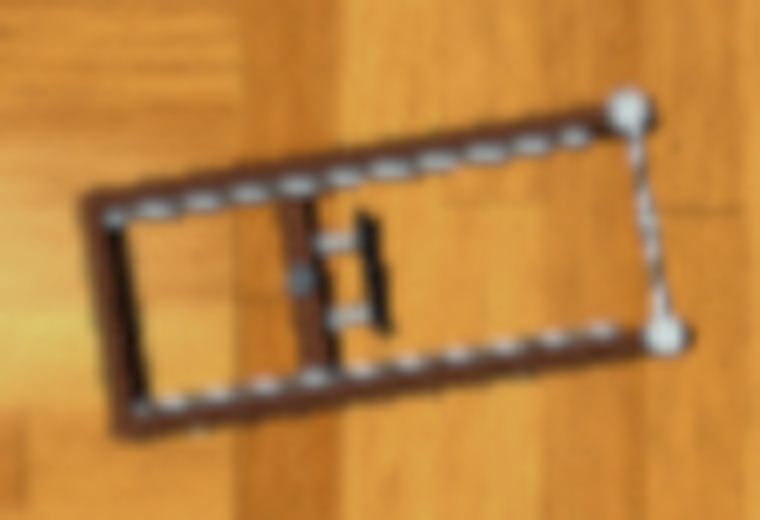

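View pics/c2.png

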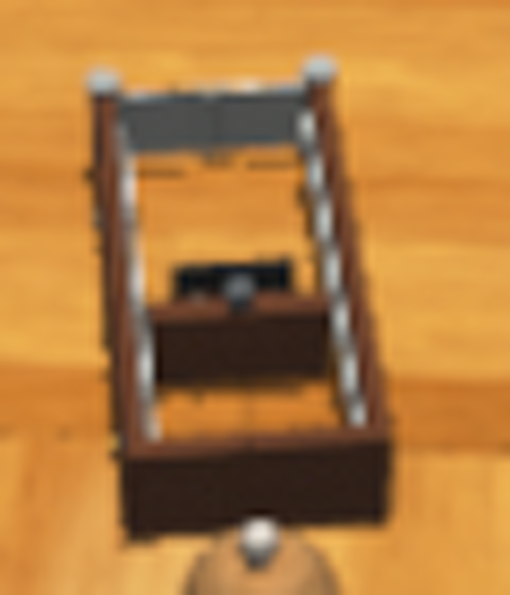

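View pics/c3.png

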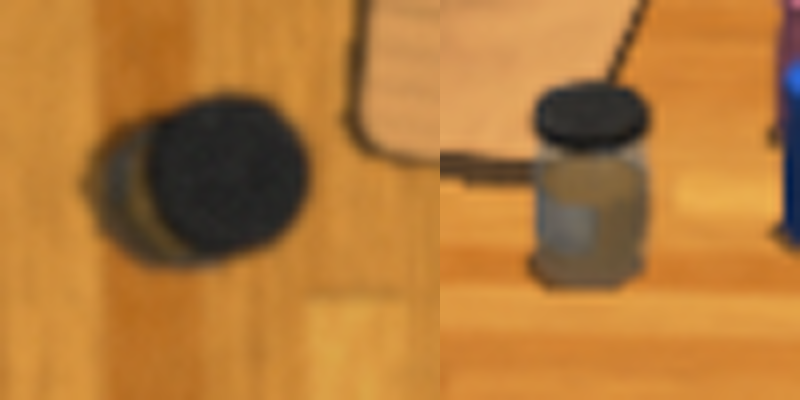

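```bash
cat > h.py <<'E'
from station import ctrl
import cv2,numpy as np
from scipy.spatial.transform import Rotation as R
def ray(n,uv):
    c=ctrl.camera_info(n);T=c["camera_from_world"]
    p=cv2.undistortPoints(np.array([[uv]],float),c["K"],c["dist_coeffs"])[0,0]
    d=T[:3,:3].T@np.array([p[0],-p[1],-1]); o=-T[:3,:3].T@T[:3,3]
    return o,d
def onz(n,uv,z):
    o,d=ray(n,uv); return o+d*(z-o[2])/d[2]
def proj(n,P):
    c=ctrl.camera_info(n);T=c["camera_from_world"]
    p=np.atleast_2d(P)@T[:3,:3].T+T[:3,3]
    p=p*[1,-1,-1]
    return cv2.projectPoints(p,np.zeros(3),np.zeros(3),c["K"],c["dist_coeffs"])[0][:,0]
E
cat > a.py <<'E'
from h import *
np.set_printoptions(precision=4,suppress=True)
o=lambda uv,x0,y0,s:(x0+(uv[0]+.5)/s-.5,y0+(uv[1]+.5)/s-.5)
T=lambda u,v:o((u,v),165,155,8); S=lambda u,v:o((u,v),220,195,8.5)
print("jar top",onz("top",o((230,173),335,155,8),.094),"side",onz("side",o((153,108),230,130,8),.094))
P={}
for n,f,pts in(("top",T,dict(postR=(630,108),postL=(666,333),bR=(85,198),bL=(120,435),fR=(600,110),fL=(640,352),pad=(385,270))),
  ("side",S,dict(postR=(103,82),postL=(320,68),bR=(118,455),bL=(392,437),pad=(235,268)))):
    for k,v in pts.items():
        z=.049 if 'post' in k else .045
        if k=='pad': z=.04
        P[n,k]=onz(n,f(*v),z); print(n,k,P[n,k][:2])
for n in("top","side"):
    m=(P[n,"postR"]+P[n,"postL"])/2; b=(P[n,"bR"]+P[n,"bL"])/2
    d=(b-m)[:2]; print(n,"mid",m[:2],"len",np.linalg.norm(d),"lane ang",np.degrees(np.arctan2(d[1],d[0])),"postgap",np.linalg.norm(P[n,"postR"]-P[n,"postL"]))
    d/=np.linalg.norm(d); print("pad y",(P[n,"pad"]-m)[:2]@d)
q=P["top","bR"]-P["top","fR"]; print(np.degrees(np.arctan2(q[1],q[0])))
q=P["top","bL"]-P["top","fL"]; print(np.degrees(np.arctan2(q[1],q[0])))
q=P["top","postR"]-P["top","postL"]; print(np.degrees(np.arctan2(q[1],q[0]))+90)
E
python3 a.py
```

```text
jar top [ 0.4693 -0.3125  0.094 ] side [ 0.4663 -0.3134  0.094 ]
top postR [0.5048 0.0498]
top postL [0.4164 0.0365]
top bR [0.4727 0.2657]
top bL [0.3792 0.2511]
top fR [0.5047 0.0619]
top fL [0.4093 0.0469]
top pad [0.4431 0.1475]
side postR [0.5027 0.0519]
side postL [0.4134 0.0372]
side bR [0.4757 0.2688]
side bL [0.3765 0.2537]
side pad [0.4408 0.1564]
top mid [0.4606 0.0432] len 0.21804919796590413 lane ang 99.14195691118944 postgap 0.08941115850505336
pad y 0.10581424211187171
side mid [0.458  0.0446] len 0.21904081855737548 lane ang 98.37353441865551 postgap 0.09054285304609996
pad y 0.11310300692371783
98.92768085262296
98.39634389121534
98.60971099238195
```

```bash
cat > ov.py <<'E'
from h import *
O=np.array([.4594,.0438]);A=np.radians(98.7)
def W(x,y,z):
    d=np.array([np.cos(A),np.sin(A)]);r=np.array([d[1],-d[0]])
    return np.r_[O+x*r+y*d,z]
def draw(n,im,x0,y0,s,jar=None):
    def ln(a,b,c):
        p=proj(n,np.array([a,b])); p=((p+.5-[x0,y0])*s).astype(int); cv2.line(im,tuple(map(int,p[0])),tuple(map(int,p[1])),c,1)
    for x in(-.05,-.04,.04,.05): ln(W(x,-.01,.045),W(x,.215,.045),(0,255,0))
    ln(W(-.05,.215,.045),W(.05,.215,.045),(0,255,0))
    ln(W(-.038,0,.041),W(.038,0,.041),(255,255,0))
    ln(W(-.025,.11,.04),W(.025,.11,.04),(0,0,255))
    if jar is not None:
        t=np.linspace(0,6.283,40)
        for r,z in((.0315,.094),(.03,0)):
            q=[np.array([jar[0]+r*np.cos(a),jar[1]+r*np.sin(a),z]) for a in t]
            for a,b in zip(q[:-1],q[1:]): ln(a,b,(255,0,255))
E
python3 - <<'E'
from ov import *
t=cv2.imread("pics/top0.png");s=cv2.imread("pics/side0.png");jar=(.4685,-.313)
a=cv2.resize(t[160:215,170:255],None,fx=5,fy=5,interpolation=cv2.INTER_CUBIC);draw("top",a,170,160,5)
b=cv2.resize(s[195:265,220:280],None,fx=5,fy=5,interpolation=cv2.INTER_CUBIC);draw("side",b,220,195,5)
c=cv2.resize(t[155:205,335:390],None,fx=5,fy=5,interpolation=cv2.INTER_CUBIC);draw("top",c,335,155,5,jar)
d=cv2.resize(s[130:180,230:275],None,fx=5,fy=5,interpolation=cv2.INTER_CUBIC);draw("side",d,230,130,5,jar)
C=np.zeros((600,800,3),np.uint8)
C[:275,:425]=a;C[:350,430:730]=b;C[350:600,:275]=c;C[350:600,430:655]=d
cv2.imwrite("pics/ov1.png",C)
E
```

```text
(no output)
```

View pics/ov1.png

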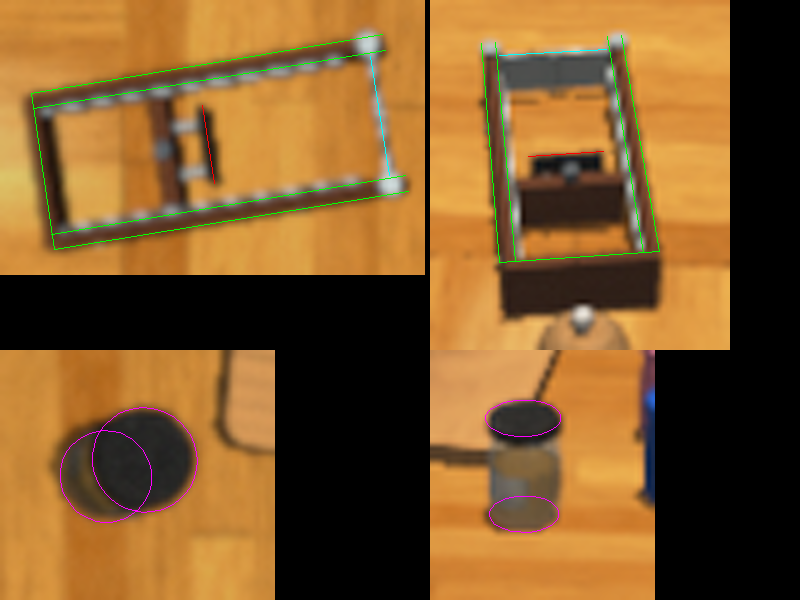

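The crops show a black lid on a clear amber body at (363,176), so this is the jar. The model outline matches the images to within 1–2 mm:
- **Jar:** about (0.4685, -0.313).
- **Rack origin:** about (0.4594, 0.0438), lane heading 98.7°.
- **Pad:** y of about 107–113 mm.

First I'll turn the tool so its y axis runs along the lane.

Emit:
jog_arm(steps=[[[0,0,0],[0,0,-8]],[[0,0,0],[0,0,-8]],[[0,0,0],[0,0,-8]],[[0,0,0],[0,0,-8]],[[0,0,0],[0,0,0]]], fingers=1)

```text
t: 0.6
tool_pos: [0.2485, 0.5724, 0.3998]
tool_rot: [0.266, -3.126, 0.01]
contact_force: [-0.2, -0.5, 0.6]
opening: 0.0854
```

```bash
cat > d.py <<'E'
from ov import *
import sys
# usage: d.py X Y Z -> shift in tool axes (cm), turn (deg) to reach the TCP pose pointing down with tool y along the lane
def show(tgt):
    o=ctrl.get_obs();Rt=R.from_rotvec(o["tool_rot"]);p=o["tool_pos"]
    a=np.radians(98.7);y=np.array([np.cos(a),np.sin(a),0]);z=np.array([0,0,-1.]);x=np.cross(y,z)
    G=R.from_matrix(np.c_[x,y,z])
    rel=(p[:2]-O);d=np.array([np.cos(A),np.sin(A)])
    np.set_printoptions(precision=3,suppress=True)
    print("t",o["t"],"tcp",p,"rack x,y mm",1000*(rel@[d[1],-d[0]]),1000*(rel@d),"F",o["contact_force"],"M",o["wrist_torque"],"open",o["opening"])
    f=o["contact_force"];print("F along lane %.2f across %.2f"%(f[:2]@d,f[:2]@[d[1],-d[0]]))
    print("shift cm",100*Rt.inv().apply(np.array(tgt)-p),"turn deg",np.degrees((Rt.inv()*G).as_rotvec()))
if __name__=="__main__": show([float(v) for v in sys.argv[1:4]])
E
python3 d.py .4685 -.313 .40
```

```text
t 0.6 tcp [0.248 0.572 0.4  ] rack x,y mm -128.52537196256975 554.3716790551968 F [-0.237 -0.523  0.583] M [ 0.098 -0.013 -0.034] open 0.08536082938553603
F along lane -0.48 across -0.31
shift cm [ -6.719 -90.978   0.507] turn deg [-0.358 -0.298  1.032]
```

Emit:
jog_arm(steps=[[[-0.35,-4.7,-0.1],[0,0,1]],[[-0.35,-4.7,-0.1],[0,0,0]],[[-0.35,-4.7,-0.1],[0,0,0]],[[-0.35,-4.7,-0.1],[0,0,0]],[[-0.35,-4.7,-0.1],[0,0,0]],[[-0.35,-4.7,-0.1],[0,0,0]],[[-0.35,-4.7,-0.1],[0,0,0]],[[-0.35,-4.7,-0.1],[0,0,0]]])

```text
t: 1.4
tool_pos: [0.3303, 0.1962, 0.4059]
tool_rot: [0.213, -3.127, 0.019]
contact_force: [1.7, -0.6, -0.2]
opening: 0.0854
```

```bash
python3 d.py .4685 -.313 .40
```

```text
t 1.4 tcp [0.33  0.196 0.406] rack x,y mm -104.55343307017156 170.1545385614772 F [ 1.692 -0.625 -0.202] M [ 0.042 -0.04   0.04 ] open 0.08542843022926304
F along lane -0.87 across 1.58
shift cm [ -6.791 -52.312   1.123] turn deg [-0.642 -0.489 -0.903]
```

Emit:
jog_arm(steps=[[[-0.6,-4.7,0],[-0.6,-0.5,-0.9]],[[-0.6,-4.7,0],[0,0,0]],[[-0.6,-4.7,0],[0,0,0]],[[-0.6,-4.7,0],[0,0,0]],[[-0.6,-4.7,0],[0,0,0]],[[-0.6,-4.7,0],[0,0,0]],[[-0.6,-4.7,0],[0,0,0]],[[-0.6,-4.7,0],[0,0,0]]])

```text
t: 2.2
tool_pos: [0.4277, -0.1853, 0.4072]
tool_rot: [-0.194, 3.126, -0.001]
contact_force: [1.0, 0.2, 0.9]
opening: 0.0852
```

```bash
python3 d.py .4685 -.313 .30
```

```text
t 2.2 tcp [ 0.428 -0.185  0.407] rack x,y mm -65.97834023371763 -221.70735750582259 F [1.014 0.203 0.874] M [-0.008 -0.046 -0.021] open 0.08524874814863477
F along lane 0.05 across 1.03
shift cm [ -2.371 -13.157  10.76 ] turn deg [-0.089  0.539 -1.615]
```

Emit:
jog_arm(steps=[[[-0.8,-4.2,1.5],[0,0,-1.6]],[[-0.7,-4.2,2.0],[0,0,0]],[[-0.5,-3,2.0],[0,0,0]],[[-0.2,-1,2.0],[0,0,0]],[[0,0,1.5],[0,0,0]],[[0,0,0],[0,0,0]]])

```text
t: 2.8
tool_pos: [0.4678, -0.3169, 0.314]
tool_rot: [-0.196, 3.125, -0.002]
contact_force: [-0.4, -0.3, 0.4]
opening: 0.0853
```

```bash
python3 d.py .4685 -.313 .232; python3 - <<'E'
from h import *
t=ctrl.get_image("top");s=ctrl.get_image("side")
C=np.zeros((400,800,3),np.uint8)
C[:,:400]=cv2.resize(t[130:210,320:400],(400,400));C[:,400:]=cv2.resize(s[100:180,205:285],(400,400))
cv2.imwrite("pics/g1.png",C[:,:,::-1])
E
```

```text
t 2.8 tcp [ 0.468 -0.317  0.314] rack x,y mm -46.275859724707026 -357.8456630930125 F [-0.43  -0.263  0.385] M [ 0.002 -0.039  0.017] open 0.0852845880217332
F along lane -0.20 across -0.46
shift cm [-0.035  0.399  8.203] turn deg [-0.135  0.593 -1.539]
```

View pics/g1.png

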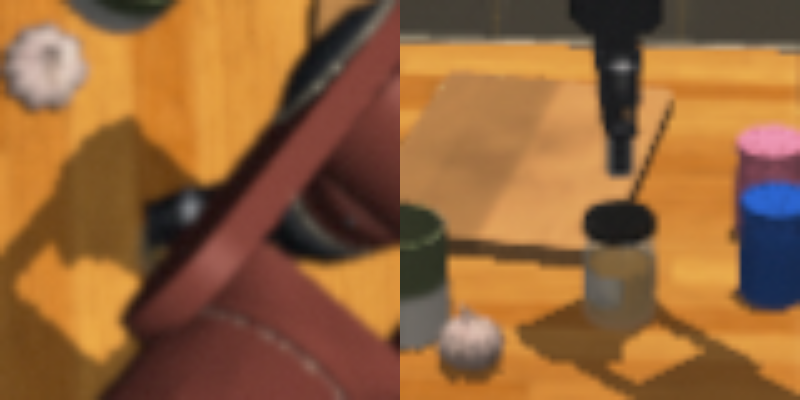

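The gripper hangs over the jar: in the side view the lid is at (620,220) and the finger at (620,150). Both are aligned and nothing else is near, so I'll descend.

Emit:
jog_arm(steps=[[[0,0.4,0.8],[0,0.5,-2.5]],[[0,0,1.8],[0,0,0]],[[0,0,1.8],[0,0,0]],[[0,0,1.8],[0,0,0]],[[0,0,1.3],[0,0,0]],[[0,0,0],[0,0,0]]])

```text
t: 3.5
tool_pos: [0.4716, -0.31, 0.2514]
tool_rot: [-0.273, 3.111, -0.03]
contact_force: [0.4, -0.0, 0.4]
opening: 0.0853
```

```bash
python3 d.py .4685 -.313 .232
```

```text
t 3.5 tcp [ 0.472 -0.31   0.251] rack x,y mm -41.43884048386123 -351.5290935853038 F [ 0.439 -0.004  0.414] M [0.014 0.047 0.018] open 0.08527508287603278
F along lane -0.07 across 0.43
shift cm [ 0.392 -0.206  1.939] turn deg [-1.164  0.967  1.33 ]
```

Emit:
jog_arm(steps=[[[0.3,-0.2,0.8],[-1.1,0.9,1.3]],[[0,0,0.5],[0,0,0]],[[0,0,0],[0,0,0]]])

```text
t: 3.8
tool_pos: [0.47, -0.3129, 0.2408]
tool_rot: [-0.237, 3.129, -0.005]
contact_force: [0.0, 0.4, -0.5]
opening: 0.0853
```

```bash
python3 d.py .4685 -.313 .232
```

```text
t 3.8 tcp [ 0.47  -0.313  0.241] rack x,y mm -43.518093684645585 -354.14882238478697 F [ 0.018  0.448 -0.502] M [-0.006  0.014 -0.005] open 0.08534955520470815
F along lane 0.44 across 0.09
shift cm [0.148 0.011 0.876] turn deg [-0.193  0.175 -0.054]
```

Emit:
jog_arm(steps=[[[0.1,0,0.5],[0,0,0]],[[0,0,0.4],[0,0,0]],[[0,0,0],[0,0,0]]])

```text
t: 4.1
tool_pos: [0.4692, -0.3136, 0.232]
tool_rot: [-0.236, 3.128, -0.007]
contact_force: [-0.7, -0.4, 0.4]
opening: 0.0856
```

```bash
python3 d.py .4685 -.313 .232
```

```text
t 4.1 tcp [ 0.469 -0.314  0.232] rack x,y mm -44.376733591168495 -354.7307542140409 F [-0.727 -0.368  0.412] M [-0.057  0.01   0.026] open 0.0856145301658214
F along lane -0.25 across -0.77
shift cm [0.06  0.066 0.002] turn deg [-0.267  0.24  -0.081]
```

Emit:
jog_arm(steps=[[[0.05,0,0],[0,0,0]],[[0,0,0],[0,0,0]],[[0,0,0],[0,0,0]],[[0,0,0],[0,0,0]],[[0,0,0],[0,0,0]],[[0,0,0],[0,0,0]]], fingers=-1, grip_force=40)

```text
t: 4.7
tool_pos: [0.4688, -0.3138, 0.2323]
tool_rot: [-0.235, 3.128, -0.007]
contact_force: [0.6, 0.2, -0.7]
opening: 0.0622
```

```bash
python3 d.py .4685 -.313 .232; python3 - <<'E'
from h import *
s=ctrl.get_image("side")
cv2.imwrite("pics/g2.png",cv2.resize(s[110:180,215:285],(560,560))[:,:,::-1])
E
```

```text
t 4.7 tcp [ 0.469 -0.314  0.232] rack x,y mm -44.82985561782155 -354.9242293682986 F [ 0.57   0.242 -0.707] M [-0.01  -0.02   0.008] open 0.06215312674904694
F along lane 0.15 across 0.60
shift cm [0.015 0.085 0.033] turn deg [-0.295  0.264 -0.088]
```

View pics/g2.png

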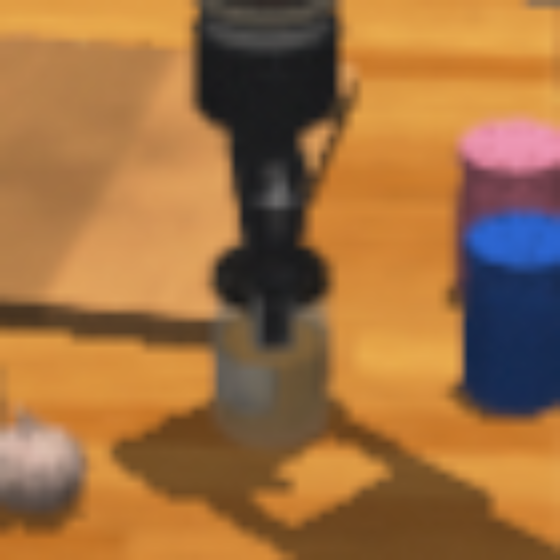

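The jar is gripped: the opening is 62 mm, the finger shows centred on the lid at (270,320), and the jar is upright. I'll lift about 2 mm and carry it to the front of the gate.

Emit:
jog_arm(steps=[[[0,0,-0.25],[0,0,0]],[[0,0,-0.1],[0,0,0]],[[-0.3,1.5,-0.05],[0,0,0]],[[-0.4,2.5,-0.05],[0,0,0]],[[-0.4,2.5,-0.05],[0,0,0]],[[-0.4,2.5,-0.05],[0,0,0]],[[-0.4,2.5,-0.05],[0,0,0]],[[-0.3,1.5,-0.05],[0,0,0]]])

```text
t: 5.55
tool_pos: [0.4689, -0.1747, 0.2354]
tool_rot: [0.23, -3.133, -0.002]
contact_force: [0.5, 0.3, -3.5]
opening: 0.0621
```

```bash
python3 - <<'E'
from d import *
show(W(0,-.075,.235))
E
```

```text
t 5.55 tcp [ 0.469 -0.175  0.235] rack x,y mm -23.64907840992873 -217.38180239873986 F [ 0.469  0.288 -3.506] M [ 0.027 -0.027  0.   ] open 0.06211132631082995
F along lane 0.21 across 0.51
shift cm [-2.292 14.25   0.063] turn deg [ 0.077  0.002 -0.294]
```

Emit:
jog_arm(steps=[[[-0.4,2.2,-0.05],[0,0,-0.3]],[[-0.5,2.5,-0.05],[0,0,0]],[[-0.5,2.5,-0.05],[0,0,0]],[[-0.4,2.5,-0.05],[0,0,0]],[[-0.3,2.2,-0.05],[0,0,0]],[[-0.2,1.5,-0.05],[0,0,0]],[[0,0,0],[0,0,0]]])

```text
t: 6.25
tool_pos: [0.4694, -0.0287, 0.2377]
tool_rot: [0.244, -3.131, -0.003]
contact_force: [-0.3, -0.6, -3.7]
opening: 0.0617
```

```bash
cat > look.py <<'E'
from d import *
import sys
show(W(0,float(sys.argv[2])/1000,.2325))
s=ctrl.get_image("side");t=ctrl.get_image("top")
C=np.zeros((560,800,3),np.uint8)
C[:,:400]=cv2.resize(s[175:273,215:285],(400,560),interpolation=cv2.INTER_CUBIC)
C[:375,400:]=cv2.resize(t[145:220,180:260],(400,375),interpolation=cv2.INTER_CUBIC)
cv2.imwrite("pics/%s.png"%sys.argv[1],C[:,:,::-1])
E
python3 look.py l1 -75
```

```text
t 6.25 tcp [ 0.469 -0.029  0.238] rack x,y mm -1.1058014418397821 -73.15087832746694 F [-0.346 -0.575 -3.739] M [ 0.042 -0.014  0.01 ] open 0.06174019637824764
F along lane -0.52 across -0.43
shift cm [-0.111 -0.186  0.521] turn deg [ 0.12  -0.067  0.211]
```

View pics/l1.png

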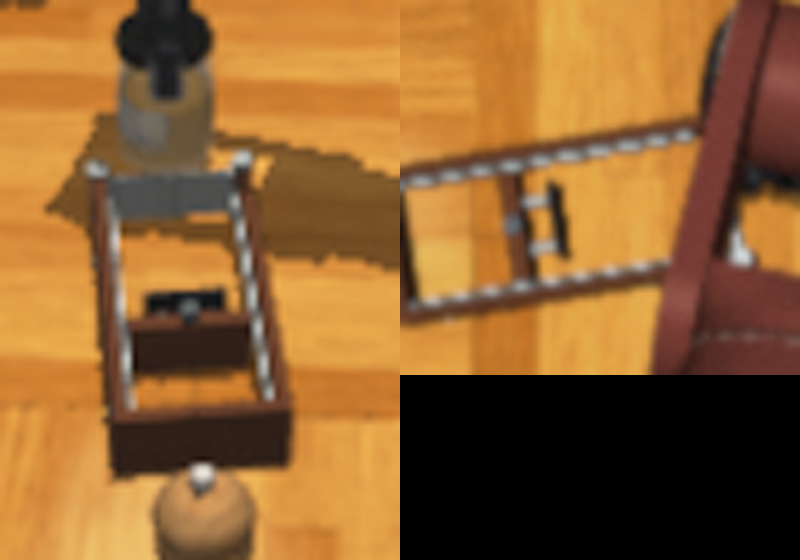

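Emit:
jog_arm(steps=[[[-0.1,-0.1,0.3],[0,0,0.2]],[[0,0,0.15],[0,0,0]],[[0,0,0],[0,0,0]]])

```text
t: 6.65
tool_pos: [0.4709, -0.0326, 0.2329]
tool_rot: [0.232, -3.132, -0.001]
contact_force: [-0.1, 0.7, -2.7]
opening: 0.0617
```

```bash
python3 - <<'E'
from d import *
show(W(0,-.075,.2325))
s=ctrl.get_image("side")[:,:,::-1]
p=ctrl.get_obs()["tool_pos"]
b=cv2.resize(s[180:270,215:285],None,fx=6,fy=6,interpolation=cv2.INTER_CUBIC);b2=b.copy();draw("side",b,215,180,6,p[:2])
cv2.imwrite("pics/ov2.png",np.hstack([b2[:,:390],b[:,:390]]))
E
```

```text
t 6.65 tcp [ 0.471 -0.033  0.233] rack x,y mm -0.17900560745402222 -77.21940086705847 F [-0.085  0.725 -2.666] M [0.015 0.036 0.017] open 0.06169178801833199
F along lane 0.73 across 0.03
shift cm [-0.017  0.222  0.04 ] turn deg [ 0.026 -0.063 -0.22 ]
```

View pics/ov2.png

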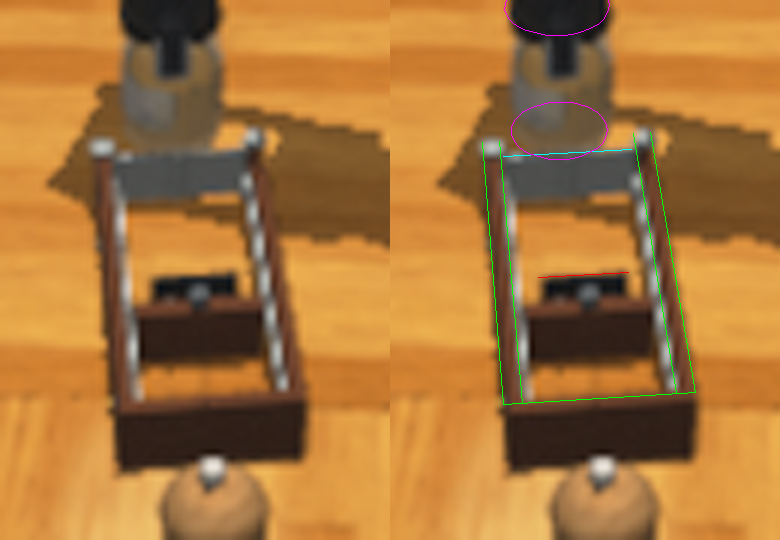

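Emit:
jog_arm(steps=[[[0,1,0.03],[0,0,-0.2]],[[0,1,0],[0,0,0]],[[0,1,0],[0,0,0]],[[0,0.7,0],[0,0,0]],[[0,0,0],[0,0,0]]])

```text
t: 7.2
tool_pos: [0.4648, 0.0069, 0.2326]
tool_rot: [0.236, -3.131, -0.001]
contact_force: [-0.5, 0.6, -2.8]
opening: 0.062
```

```bash
python3 look.py l2 -30
```

```text
t 7.2 tcp [0.465 0.007 0.233] rack x,y mm -0.24896898551886953 -37.28838213151098 F [-0.499  0.637 -2.779] M [-0.028 -0.055 -0.02 ] open 0.06203421975800495
F along lane 0.71 across -0.40
shift cm [-0.024  0.729  0.009] turn deg [ 0.06  -0.071 -0.065]
```

View pics/l2.png

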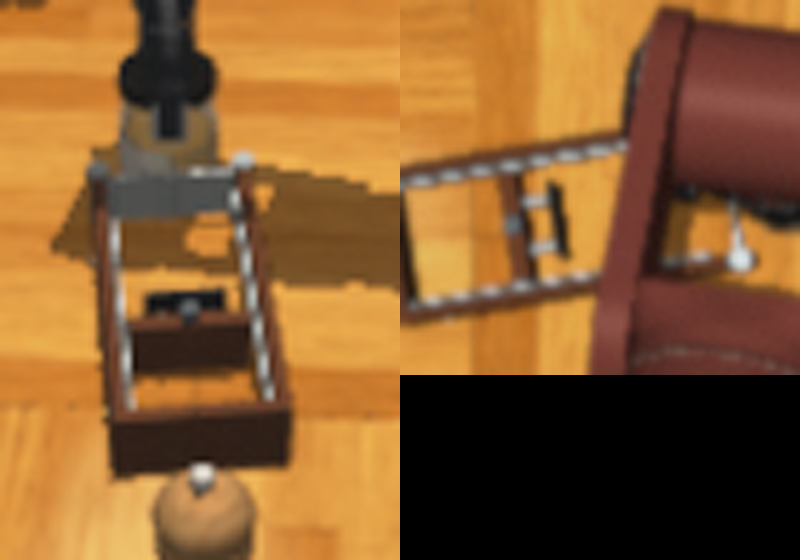

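The jar is at the gate and centred: it spans columns 122–217, and the posts are at 97 and 243. I'll push in slowly.

Emit:
jog_arm(steps=[[[0,0.6,0],[0,0,0]],[[0,0.6,0],[0,0,0]],[[0,0.6,0],[0,0,0]],[[0,0.6,0],[0,0,0]]])

```text
t: 7.7
tool_pos: [0.4615, 0.03, 0.233]
tool_rot: [0.234, -3.132, 0.006]
contact_force: [0.3, -6.3, -4.0]
opening: 0.0617
```

```bash
python3 d.py .46 .04 .2325
```

```text
t 7.7 tcp [0.462 0.03  0.233] rack x,y mm 0.00010530164230340357 -13.985816609009754 F [ 0.311 -6.264 -3.981] M [-1.145 -0.109  0.09 ] open 0.061749377405071394
F along lane -6.24 across -0.64
shift cm [0.001 1.014 0.043] turn deg [-0.233 -0.067 -0.152]
```

Emit:
jog_arm(steps=[[[0,0.6,0],[-0.2,0,0]],[[0,0.6,0],[0,0,0]],[[0,0.6,0],[0,0,0]]])

```text
t: 8.0
tool_pos: [0.4594, 0.048, 0.2337]
tool_rot: [-0.235, 3.13, -0.01]
contact_force: [0.4, -6.8, -2.5]
opening: 0.0617
```

```bash
python3 look.py l3 20
```

```text
t 8.0 tcp [0.459 0.048 0.234] rack x,y mm 0.6806178182779214 4.186956691157232 F [ 0.361 -6.757 -2.486] M [-1.212 -0.107 -0.031] open 0.06173520439090103
F along lane -6.73 across -0.67
shift cm [0.071 1.582 0.111] turn deg [-0.389  0.106 -0.106]
```

View pics/l3.png

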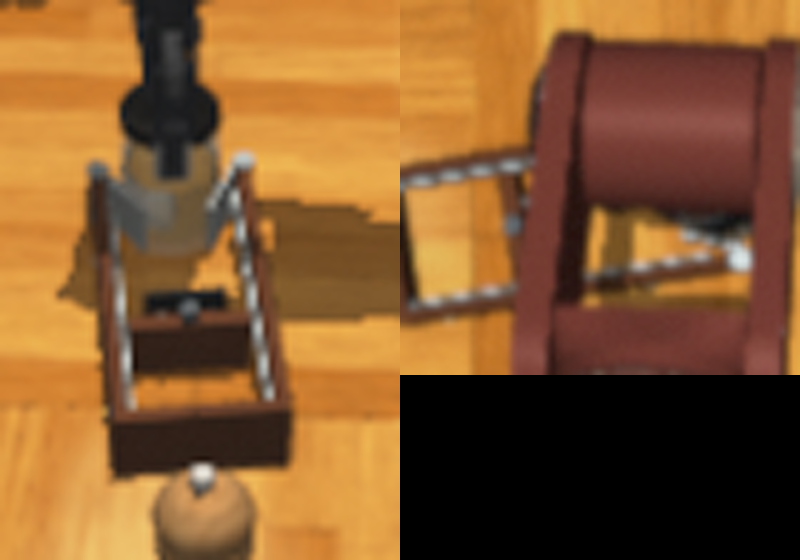

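Emit:
jog_arm(steps=[[[0.05,0.6,0.05],[-0.4,0.1,0]],[[0,0.6,0.03],[0,0,0]],[[0,0.6,0],[0,0,0]],[[0,0.6,0],[0,0,0]]])

```text
t: 8.5
tool_pos: [0.4549, 0.0726, 0.2327]
tool_rot: [0.235, -3.131, -0.0]
contact_force: [0.6, -4.2, -3.1]
opening: 0.0625
```

```bash
python3 d.py .46 .04 .2325
```

```text
t 8.5 tcp [0.455 0.073 0.233] rack x,y mm -0.10783019281655153 29.1548570044855 F [ 0.6   -4.171 -3.078] M [-0.635 -0.143  0.064] open 0.06246152083473418
F along lane -4.21 across -0.04
shift cm [-0.02  -3.3    0.019] turn deg [ 0.019 -0.096 -0.119]
```

Emit:
jog_arm(steps=[[[0,0.5,0],[0,0,0]],[[0,0.6,0],[0,0,0]],[[0,0.6,0],[0,0,0]],[[0,0.6,0],[0,0,0]],[[0,0.4,0],[0,0,0]],[[0,0,0],[0,0,0]]])

```text
t: 9.1
tool_pos: [0.4499, 0.104, 0.2326]
tool_rot: [0.236, -3.13, -0.011]
contact_force: [-0.1, -0.7, -2.9]
opening: 0.0618
```

```bash
python3 look.py l4 70
```

```text
t 9.1 tcp [0.45  0.104 0.233] rack x,y mm -0.2739643463351026 60.94418367383236 F [-0.058 -0.706 -2.915] M [-0.009 -0.019  0.005] open 0.061825643309251485
F along lane -0.69 across -0.16
shift cm [-0.026  0.906  0.015] turn deg [ 0.402 -0.125 -0.082]
```

View pics/l4.png

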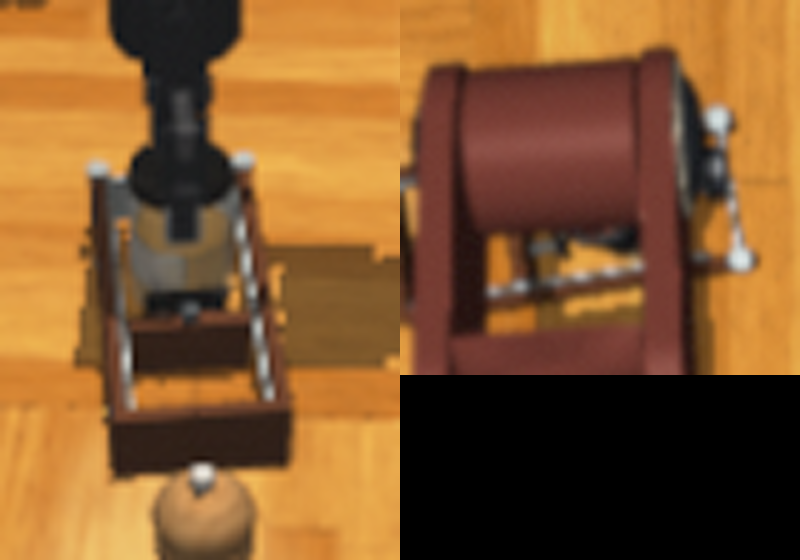

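The flaps have shut behind the jar: the top view shows a straight gate between (717,118) and (740,258). Next I'll feel for the pad in small steps.

Emit:
jog_arm(steps=[[[0,0.5,0],[0.3,0,0]],[[0,0.3,0.02],[0,0,0]],[[0,0.3,0],[0,0,0]],[[0,0,0],[0,0,0]]])

```text
t: 9.6
tool_pos: [0.4483, 0.1149, 0.2324]
tool_rot: [0.233, -3.131, -0.001]
contact_force: [-0.6, -0.2, -2.5]
opening: 0.0618
```

```bash
python3 d.py .46 .04 .2325
```

```text
t 9.6 tcp [0.448 0.115 0.232] rack x,y mm -0.19158123636971047 71.93253365210428 F [-0.568 -0.157 -2.462] M [ 0.028 -0.023  0.007] open 0.06175489350533717
F along lane -0.07 across -0.59
shift cm [-0.044 -7.578 -0.013] turn deg [ 0.054 -0.127 -0.172]
```

Emit:
jog_arm(steps=[[[0,0.2,0],[0,0,0]],[[0,0.2,0],[0,0,0]],[[0,0,0],[0,0,0]]])

```text
t: 9.9
tool_pos: [0.4477, 0.1191, 0.2324]
tool_rot: [0.233, -3.131, -0.001]
contact_force: [0.8, 0.5, -3.4]
opening: 0.062
```

```bash
python3 d.py .46 .04 .2325
```

```text
t 9.9 tcp [0.448 0.119 0.232] rack x,y mm -0.1800988789744055 76.24240025236446 F [ 0.789  0.521 -3.397] M [0.006 0.028 0.017] open 0.06198088439881801
F along lane 0.40 across 0.86
shift cm [-0.045 -8.009 -0.015] turn deg [ 0.057 -0.129 -0.182]
```

Emit:
jog_arm(steps=[[[0,0.2,0],[0,0,0]],[[0,0,0],[0,0,0]]])

```text
t: 10.1
tool_pos: [0.4474, 0.121, 0.2324]
tool_rot: [0.234, -3.131, 0.001]
contact_force: [0.4, -1.6, -2.0]
opening: 0.0622
```

Emit:
jog_arm(steps=[[[0,0.2,0],[0,0,0]],[[0,0,0],[0,0,0]]])

```text
t: 10.3
tool_pos: [0.4472, 0.1228, 0.2325]
tool_rot: [0.234, -3.131, 0.003]
contact_force: [-0.3, -1.7, -2.5]
opening: 0.0619
```

```bash
python3 d.py .46 .04 .2325
```

```text
t 10.3 tcp [0.447 0.123 0.233] rack x,y mm -0.07597325012562564 79.9085133546526 F [-0.286 -1.651 -2.473] M [-0.437  0.001  0.067] open 0.06191172167530823
F along lane -1.59 across -0.53
shift cm [-0.032 -8.375  0.017] turn deg [-0.115 -0.122 -0.153]
```

Emit:
jog_arm(steps=[[[0,0.2,0],[-0.1,0,0]],[[0,0.1,0.02],[0,0,0]],[[0,0,0],[0,0,0]]])

```text
t: 10.6
tool_pos: [0.447, 0.1252, 0.2325]
tool_rot: [0.235, -3.131, 0.006]
contact_force: [0.0, -3.2, -2.8]
opening: 0.062
```

```bash
python3 d.py .46 .04 .2325
```

```text
t 10.6 tcp [0.447 0.125 0.233] rack x,y mm 0.08846010677029878 82.36589819424701 F [ 0.009 -3.207 -2.799] M [-0.789 -0.09   0.018] open 0.06196288651932907
F along lane -3.17 across -0.48
shift cm [-0.011 -8.621  0.033] turn deg [-0.198 -0.118 -0.122]
```

Emit:
jog_arm(steps=[[[0,0.1,0.05],[-0.2,0,0]],[[0,0,0.05],[0,0,0]],[[0,0,0],[0,0,0]]])

```text
t: 10.9
tool_pos: [0.4472, 0.1258, 0.2325]
tool_rot: [0.236, -3.13, 0.004]
contact_force: [-0.2, -4.0, -2.3]
opening: 0.0619
```

```bash
python3 d.py .46 .04 .2325
```

```text
t 10.9 tcp [0.447 0.126 0.233] rack x,y mm 0.34005463689799004 82.93347724795854 F [-0.151 -4.025 -2.323] M [-0.764  0.012  0.102] open 0.061881481216048896
F along lane -3.96 across -0.76
shift cm [ 0.021 -8.678  0.022] turn deg [-0.124 -0.149 -0.074]
```

Emit:
jog_arm(steps=[[[0,0.05,0.15],[0,0,0]],[[0,0,0.05],[0,0,0]],[[0,0,0],[0,0,0]]])

```text
t: 11.2
tool_pos: [0.4478, 0.1262, 0.2327]
tool_rot: [0.237, -3.13, 0.006]
contact_force: [-0.8, -3.3, -2.6]
opening: 0.0616
```

```bash
python3 d.py .46 .04 .2325
```

```text
t 11.2 tcp [0.448 0.126 0.233] rack x,y mm 1.0110777161602529 83.22319293541865 F [-0.824 -3.309 -2.556] M [-0.775  0.09   0.06 ] open 0.06158424455670667
F along lane -3.15 across -1.32
shift cm [ 0.093 -8.707  0.056] turn deg [-0.21  -0.139 -0.042]
```

Emit:
jog_arm(steps=[[[0.05,0,0.2],[0,0,0]]])

```text
t: 11.3
tool_pos: [0.448, 0.1262, 0.2325]
tool_rot: [0.237, -3.131, 0.006]
contact_force: [-8.4, -4.9, 20.2]
opening: 0.0621
```

```bash
python3 d.py .46 .04 .2325; python3 look.py l5 83
```

```text
t 11.3 tcp [0.448 0.126 0.233] rack x,y mm 1.1946688187206786 83.22474929713957 F [-8.398 -4.855 20.153] M [-0.86   1.063  0.159] open 0.062120491086961424
F along lane -3.53 across -9.04
shift cm [ 0.113 -8.707  0.038] turn deg [-0.215 -0.096 -0.032]
t 11.3 tcp [0.448 0.126 0.233] rack x,y mm 1.1946688187206786 83.22474929713957 F [-8.398 -4.855 20.153] M [-0.86   1.063  0.159] open 0.062120491086961424
F along lane -3.53 across -9.04
shift cm [ 0.119 -0.023  0.005] turn deg [-0.215 -0.096 -0.032]
```

View pics/l5.png

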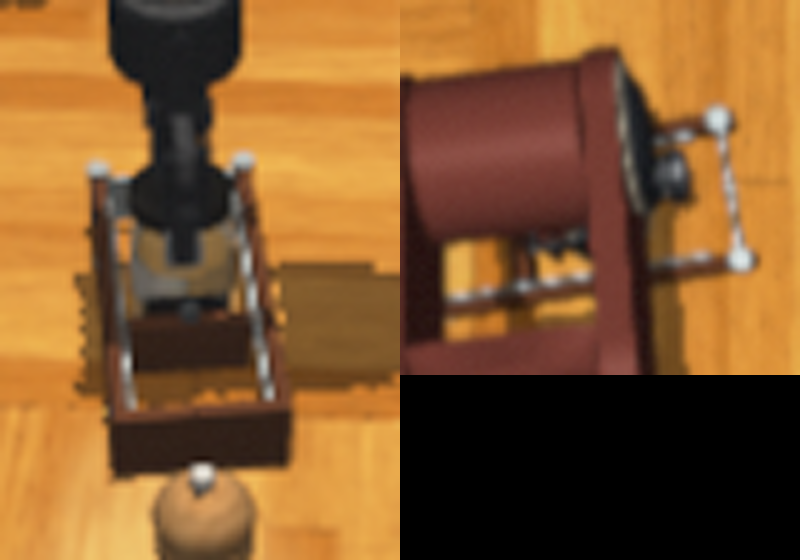

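Pressing down met the worktop, so the jar is standing on it and the gate is shut. I'll relax that load and check the forces before letting go.

Emit:
jog_arm(steps=[[[0.0,0,-0.02],[0,0,0]],[[0,0,0],[0,0,0]]])

```text
t: 11.6
tool_pos: [0.448, 0.1262, 0.2328]
tool_rot: [0.238, -3.132, 0.007]
contact_force: [-0.3, -4.6, -0.7]
opening: 0.062
```

```bash
python3 d.py .46 .04 .2325
```

```text
t 11.6 tcp [0.448 0.126 0.233] rack x,y mm 1.2088951240983332 83.18341489141518 F [-0.291 -4.571 -0.7  ] M [-0.809  0.055  0.114] open 0.06202076069885778
F along lane -4.47 across -0.98
shift cm [ 0.116 -8.703  0.068] turn deg [-0.245 -0.054 -0.022]
```

Emit:
jog_arm(steps=[[[0,0,0],[0,0,0]],[[0,0,0],[0,0,0]],[[0,0,0],[0,0,0]],[[0,0,0],[0,0,0]],[[0,0,0],[0,0,0]]], fingers=1)

```text
t: 12.1
tool_pos: [0.4486, 0.1278, 0.2333]
tool_rot: [-0.235, 3.13, 0.004]
contact_force: [-0.9, 0.0, 0.1]
opening: 0.0853
```

```bash
python3 look.py l6 83
```

```text
t 12.1 tcp [0.449 0.128 0.233] rack x,y mm 1.9959187377975731 84.63201286758155 F [-0.863  0.005  0.072] M [ 0.017 -0.015 -0.023] open 0.0852799298345052
F along lane 0.14 across -0.85
shift cm [ 0.199 -0.164  0.079] turn deg [ 0.149  0.178 -0.124]
```

View pics/l6.png

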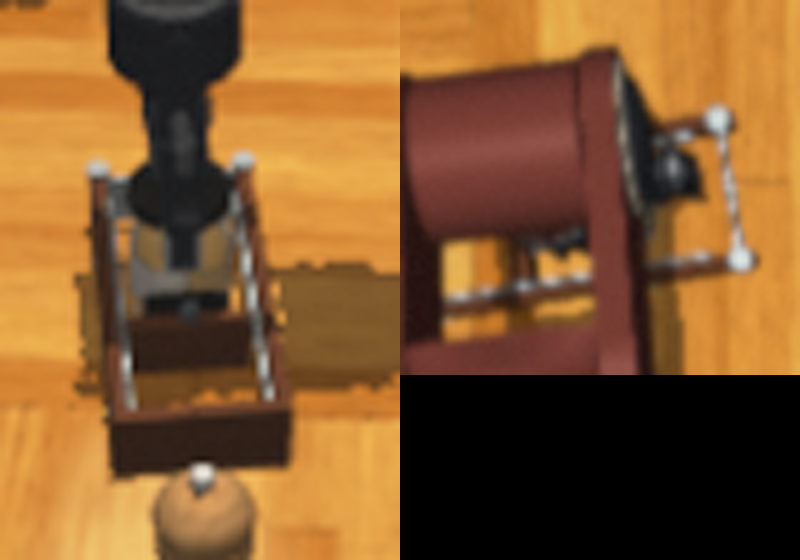

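The gripper is open, reads no force, and the jar is standing. I'll lift straight up and then move clear.

Emit:
jog_arm(steps=[[[0,0,-0.5],[0,0,0]],[[0,0,-1],[0,0,0]],[[0,0,-2],[0,0,0]],[[0,0,-3],[0,0,0]],[[0,0,-3.5],[0,0,0]],[[0,0,-3.5],[0,0,0]],[[0,0,-3.5],[0,0,0]],[[0,0,0],[0,0,0]]])

```text
t: 13.0
tool_pos: [0.4471, 0.127, 0.4143]
tool_rot: [-0.234, 3.129, 0.005]
contact_force: [-0.8, -0.1, -0.1]
opening: 0.085
```

Emit:
jog_arm(steps=[[[0,-4.5,0],[0,0,0]],[[0,-4.5,0],[0,0,0]],[[0,-4.5,0],[0,0,0]],[[0,-4.5,0],[0,0,0]],[[0,-4.5,0],[0,0,0]],[[0,-4.5,0],[0,0,0]],[[0,-4.5,0],[0,0,0]],[[0,0,0],[0,0,0]]])

```text
t: 13.8
tool_pos: [0.4948, -0.1938, 0.4186]
tool_rot: [-0.245, 3.118, 0.004]
contact_force: [0.1, 0.4, -0.3]
opening: 0.0858
```

```bash
python3 - <<'E'
from d import *
show([0,0,0])
s=ctrl.get_image("side")[:,:,::-1];t=ctrl.get_image("top")[:,:,::-1]
jar=W(0,.081,0)[:2]
def crops(i):
    a=cv2.resize(s[180:270,218:283],None,fx=6,fy=6,interpolation=cv2.INTER_CUBIC)
    b=cv2.resize(t[155:215,170:252],None,fx=5,fy=5,interpolation=cv2.INTER_CUBIC)[:,:410]
    if i: draw("side",a,218,180,6,jar);draw("top",b,170,155,5,jar)
    C=np.zeros((540,800,3),np.uint8);C[:,:390]=a;C[:300,390:]=b
    cv2.imwrite(f"pics/fin{i}.png",C)
crops(0);crops(1);cv2.imwrite("pics/finside.png",s);cv2.imwrite("pics/fintop.png",t)
E
```

```text
t 13.8 tcp [ 0.495 -0.194  0.419] rack x,y mm -0.9397648792513205 -240.26843627962285 F [ 0.13   0.388 -0.266] M [0.042 0.043 0.032] open 0.08584703861386511
F along lane 0.36 across 0.19
shift cm [46.443 26.806 41.241] turn deg [0.095 0.821 0.284]
```

View pics/fin0.png

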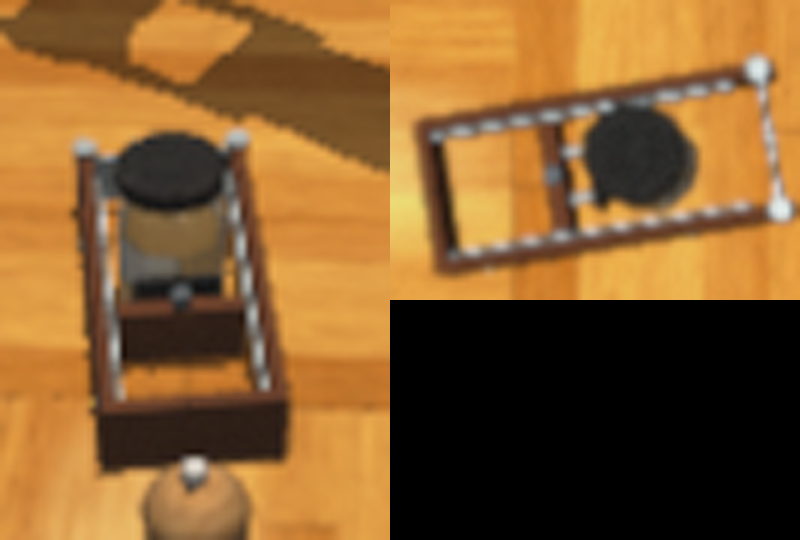

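View pics/fin1.png

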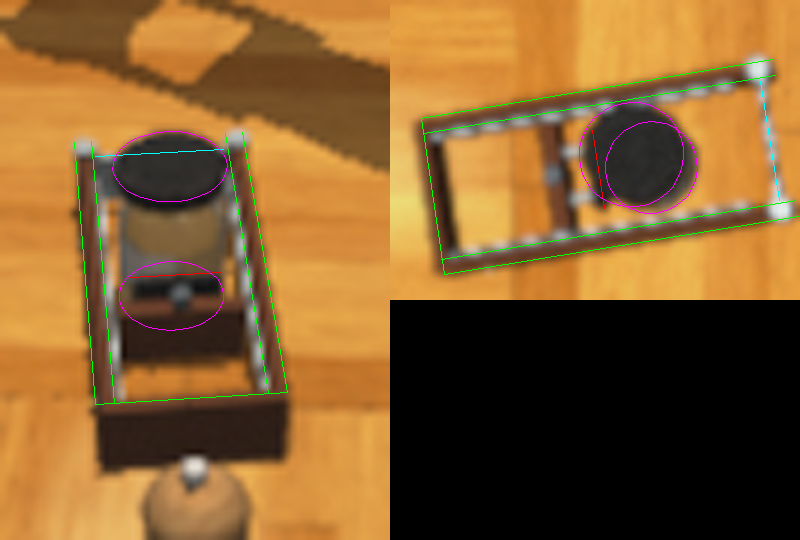

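View pics/finside.png

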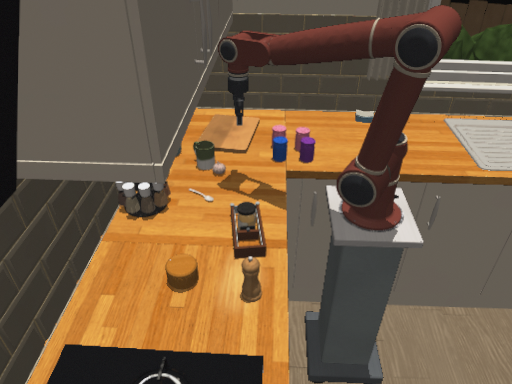

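```bash
python3 - <<'E'
import cv2,numpy as np
a=cv2.imread("pics/top0.png")[165:208,192:228];b=cv2.imread("pics/fintop.png")[165:208,192:228]
f=lambda i:cv2.resize(i,(396,473),interpolation=cv2.INTER_CUBIC)
C=np.hstack([f(a),f(b)])
cv2.imwrite("pics/cmp.png",C)
l=cv2.imread("pics/l5.png")[:, :400]; n=cv2.imread("pics/finside.png")[175:273,215:285]; n=cv2.resize(n,(400,560),interpolation=cv2.INTER_CUBIC)
l4=cv2.imread("pics/side0.png")[175:273,215:285]; l4=cv2.resize(l4,(400,560),interpolation=cv2.INTER_CUBIC)
z=lambda i:cv2.resize(i[140:340,90:270],(266,296),interpolation=cv2.INTER_CUBIC)
cv2.imwrite("pics/cmp2.png",np.hstack([z(l4),z(l),z(n)]))
E
```

```text
(no output)
```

View pics/cmp.png

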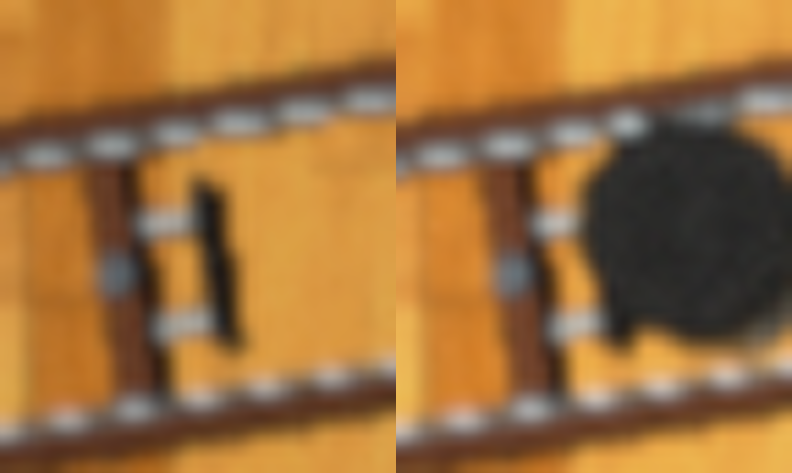

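View pics/cmp2.png

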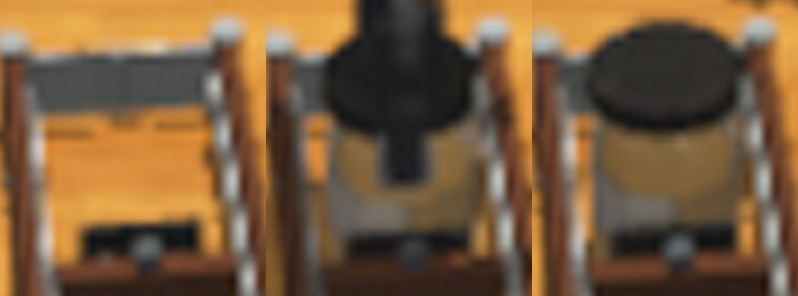

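The last views show the job done:
- **Jar:** it stands upright in the lane against the pad, with the lid at about (640,155) in the crop.
- **Pad:** its lower tip has moved about 0.5 px towards the block, or 1–1.5 mm in.
- **Gate:** it shows as a straight line between (757,68) and (780,210).
- **Bystanders:** unmoved.

Handing in.

```bash
python3 -c "
from station import ctrl
print(ctrl.finish_job())"
```

```text
the job is handed in; nothing more can be done
None
```

The honey jar is in the lane rack, standing upright against the back-stop pad with both flaps shut behind it. I handed the job in after about 14 s on the robot's clock.

- **How it went:** I gripped the lid with one finger ahead and one behind along the lane. I carried the jar 2–5 mm up to the gate, then pushed it through at worktop level. The flaps resisted with about 7 N at most.
- **Feeling for the pad:** contact came with the jar centre at y of about 77 mm. I pressed about 4 N, roughly 5 mm of pad travel, and then let go.
- **Last checks:** the gripper read no force after release. The pictures show the jar upright, the gate straight and shut, the other things unmoved, and the robot well clear.
- **Pad after release:** it looks only about 1–1.5 mm in. That is about half a pixel, so the figure is rough, but it fits the millimetre or two you said would stay.
- **Imperfect points:**
  - While testing that the jar was fully down, one step briefly pressed it on the worktop with about 20 N and the wrist read about 9 N sideways. I relaxed that before releasing.
  - The image position of the jar (y about 79 mm) and the arm's last reading with it gripped (about 83 mm) differ by a few mm. Some of that is the jar springing back on release, and the rest is within calibration error.

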